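# Fit the cell holder in the photometer and close its hood

### The job

Make the bench photometer ready to check the distillate: fit the two-cell holder on the two locating studs in its sloping sample bay, sliding it lightly about on the stud tips until both holes drop over them and its base plate lies flush on the bay floor, and let go of it. Then swing the hood fully shut over it. Do not force the holder down, and leave the other things on the bench standing where they are.

Things in the scene. Friction and masses are not known exactly. Their poses are not given: they have to be found in the camera images.
- photometer: White wedge-shaped bench instrument 330 mm wide (y), 335 mm deep (x), 187 mm high, low side to the robot; fixed. Origin: centre of its underside, x to the back, y left. The sample bay is in the sloping deck on the left half seen from the robot; a grey key panel and dark display are on its right.
- bay: Sample bay. Origin: centre of the flat black floor. z is normal to it, leaning 28 degrees from vertical towards the front; x runs up the slope to the back, y to the left, level. Two steel studs along z at x=+18 y=+40 and x=-18 y=-40 mm. Rim 8 mm high round the floor, inner faces at x=+-50, y=+-74 mm. Behind, at x=+86 mm, a fixed wall over the whole width up to z=55 mm carries the hood's hinge.
- stud_upper (a point): Top centre of the stud at bay x=+18 y=+40 mm. Studs: 8 mm diameter, 12 mm high, the last 4 mm a cone down to 4.4 mm.
- stud_lower (a point): Top centre of the stud at bay x=-18 y=-40 mm; same size.
- cell_holder: Aluminium, 0.12 to 0.22 kg, loose on the bench left or right of the photometer. Base plate 60 (x) x 112 (y) x 5 mm, on its middle a block 28 (x) x 40 (y) x 36 mm high with two square wells in its top. Through holes 10.5 mm across at x=+18 y=+40 and x=-18 y=-40 mm. Origin: centre of the underside, z up. Fitted, origin and z axis lie on the bay's, y along the bay's y, either way round.
- hood (a joint): Hood angle, rad: 0 shut, growing as it opens up and back, stop at 2.75; starts standing open, leaning back, at 2.45 to 2.7 (its plate is upright at 2.06). The damped hinge holds it there; pushed forward to below about 1.65 it falls shut softly by itself in about 2 s (0.05 to 0.35 N m moves it).
- hood_hinge (a point): Middle of the hinge line (bay x=+86, y=0, z=+55 mm), which runs along the bay's y. Hood: grey plastic, 0.35 kg, top plate 145 mm from hinge to front edge, 168 mm wide, 4 mm thick, front and side walls 52 mm deep on its inner side, and a grip ledge 9 mm deep, 70 mm wide on the front wall near its free edge.
- hood_edge (a point): Middle of the outer front edge of the hood's top plate; the plate's outer face is the plane through the hinge line and this edge. Shut, it is at bay x=-59, z=+55 mm; open, the edge stands up and the outer face looks to the back, clear of other things.
- tube_adaptor: Round-tube adaptor, not wanted now: aluminium disc 72 mm across, 6 mm thick, with an upright round sleeve 30 mm across, 52 mm high in all. Origin: centre of its underside. It stands on the other side of the photometer from the cell holder.
- beaker: Glass beaker 68 mm across, 88 mm high; bystander. Origin: centre of its underside.
- reagent_bottle: Amber bottle 68 mm across, 135 mm high; bystander. Origin: centre of its underside.
- cell_box: White divided box 75 x 100 x 42 mm; bystander. Origin: centre of its underside.
- flask: Round-bottomed glass flask in a white support ring 110 mm across, 155 mm high in all; bystander. Origin: centre of its underside.
- standard_jar: Small glass jar with white cap, 48 mm across, 62 mm high; bystander. Origin: centre of its underside.
- spatula: Steel spatula 170 mm long lying flat; bystander. Origin: on its underside, near the middle.
Not all that is in view belongs to the job. What is shaped like the cell_holder but orange or turquoise is not meant.

How it is judged (in metres and radians):
On the way, in this order (a step that is already met when the one before it is completed fails the run):
1. with the hood still open, the cell holder lies flush on the bay floor with both holes over the studs, and the fingers have let go of it (value of joint hood above 1 rad and contact force between the fingers and cell_holder below 0.1 N and z of cell_holder in the frame of bay between -0.003 and 0.003 m and x of cell_holder in the frame of bay between -0.004 and 0.004 m and y of cell_holder in the frame of bay between -0.004 and 0.004 m and angle between the z axis of cell_holder and the z axis of bay, either way round below 0.06 rad), for 0.2 s.
2. the hood is shut (value of joint hood below 0.05 rad), for 0.2 s.
At the end, for the whole second after the job is handed in: The cell holder rests on the bay floor with both holes over the studs (origin within 4 mm of the bay's in x and y and 3 mm in z, z axes within 0.06 rad), at rest, and the hood is shut (below 0.05 rad) (value of joint hood below 0.05 rad and z of cell_holder in the frame of bay between -0.003 and 0.003 m and x of cell_holder in the frame of bay between -0.004 and 0.004 m and y of cell_holder in the frame of bay between -0.004 and 0.004 m and angle between the z axis of cell_holder and the z axis of bay, either way round below 0.06 rad and linear speed of cell_holder below 0.02 m/s); the robot touches nothing.
It fails at once if the holder is forced: its contacts with the bay (floor, studs and rim added up) or the hood pass 80 N (contact force between cell_holder and bay above 80 N).
It fails at once if a bystander is pushed more than 30 mm from its place or knocked over (distance of any of tube_adaptor, beaker, reagent_bottle, cell_box, flask, standard_jar, spatula from where it was at the start of the episode above 0.03 m or angle between any of tube_adaptor, beaker, reagent_bottle, flask, standard_jar's own z axis and vertical above 0.5 rad).
It also fails if it takes over 72 s, if anything falls off the work surface, if the arm or the gripper's body presses on something with over 40 N, if the wrist force passes 120 N, or if a joint passes its speed limit or range.

### The arm

A 6-joint arm with a two-finger parallel gripper is mounted at the origin on the work surface. World frame = base frame: x ahead of the robot, y to its left, z up, the work surface at z = 0. Lengths are in mm, angles in rad, forces in N, time in s.
With the tool pointing down it reaches from about 375 to 900 mm from the base axis. Payload 3.1 kg.
Tool frame: the origin (TCP) lies on the centre line of the jaws, within the pads' length; the fingertips stand 14 mm ahead of it and the grasp point (between the pads) lies 5 mm behind it (tip_reach is the distance from the TCP to the fingertips, in mm); z points along the fingers, y is the line along which they close (so a half turn about z gives the same grasp; the last joint's range is limited). The gripper opens to 87 mm and grips with 3 to 60 N. Pads are 19 mm wide; open, the fingers measure 117 mm over their backs; the gripper's body (75 mm by 190 mm) begins 51 mm behind the grasp point.
Start: joints at [-1.51, 0.527, 1.433, -0, 1.181, -0.178], TCP at [147.861, -607.235, 236.548] pointing down, gripper open.
Joint ranges: [-3.08, 3.08], [-0.75, 2.2], [0.22, 2.44], [-1.43, 4.57], [0, 2.65], [-2.85, 2.85]. Speed limits (rad/s): [2.79, 2.79, 3.14, 3.14, 3.14, 3.14].

### API

Orientations are given as [roll, pitch, yaw] about the fixed x, y, z axes, in that order (R = Rz(yaw) Ry(pitch) Rx(roll)).
In Python, from rig import observe, snapshot, hand_in, find_in, silhouettes, tip_reach gives the robot as it stands.
- The arm moves only by the tool send_rows, never from a script. Its argument "motion" is one flat list of numbers, 7 for each row, row after row: the finger opening in m, from 0 to 0.087, then the shift along the tool's x, y, z in m, then the turn, a rotation vector about the tool's x, y, z in degrees. A call has exactly 10 rows; each row shifts and turns the commanded pose from where the row before left it, along the tool's axes as they then stand; what a row does not reach is not made up. A row lasts 1/12 s, in which the tool goes at most 41.7 mm and 7.16 degrees, less where a joint would pass 70% of its speed; a pose out of reach is approached as far as the arm can. A call with a gripper value outside its range is refused whole. The fingers move at their own pace and stop on an object; "force" is the grip in N (left out, the last holds). Time passes only in rows, so rows that do not move let the fingers close, or fill a call up. It gives the time, the measured TCP pose, the force, the opening and the grip force at its end, in the units of the state.
- observe(): the state, without advancing time (a new reading comes with each control period).
- snapshot(name): name is "scene" or "side" or "wrist"; returns a dict with "pixels" (400x640x3 uint8, red, green, blue), "range_z" (400x640 float32, mm along the optical axis (not along the pixel's ray), 0 where there is no reading), "fx", "fy", "cx", "cy" (pixels), "k1" (the pictures are not rectified: a ray, as slopes to the right and down, at radius r is drawn at 1 + k1 r^2 times it, then the intrinsics apply), "R" (3x3) and "t" (3): a world point X has camera coordinates R X + t. Camera axes: x right, y down, z forward; pixel columns grow to the right and rows downward; lengths in mm; the calibration is good to about 2 mm. A picture is of the moment at which its call begins.
- hand_in(): hands the job in; it is judged then, once.
Trained networks look in a picture, given as the dict that the camera call returned (one of the last four; its "shot" number tells which), for a name from the list of things; names that differ only in an ending like _2 or _b are one class to them, and where a whole thing is asked for, a point or a joint stands for the part that bears it (a point fixed in the world has none). Each returns a list of dicts, best first, with "p" (0 to 1); they miss things now and then, are a little off and sometimes report something else, mostly with a low value. They report only what shows in the picture. A call takes as long as a camera call. They do not tell look-alikes from the thing itself.
- find_in(picture, name): "xy" ([column, row] in pixels, amid what is visible of it).
- silhouettes(picture, name): "mask" (400x640 bool, what is visible of it) and "xy" ([column, row] in pixels, amid what is visible of it).
The state is a dict: "clock": time; "joint_positions": joint angles; "joint_vel": joint speeds; "tau": joint torques, N m; "eef_pos": TCP position; "tool_rot": TCP orientation; "force": force on the tool from outside, world axes, zero at the start; "wrist_torque": the same for the moment, N m; "gripper_width": opening from 0.0 (shut) to 1.0 (fully open); "gripper_force": force on a finger pad.
Only numpy, scipy, OpenCV 4.12 (cv2) and the standard library are available. Lean on these libraries where they do the work, as an engineer would, in place of code of your own. Each camera call takes 0.05 s, during which the arm holds its last target. There are 200 camera calls.

## Working session

There is one attempt and no reset: what is moved stays moved. The work goes in short steps, Python scripts to look and compute and a tool call to move; the robot and the scene stay as the last step left them, time stands still between calls to the robot, and variables do not carry over. Pictures are saved under pics/ and viewed, at most 10 in all, crops included, and the job is handed in when it is done.

Besides the shell and the picture viewer there is one more tool, called after "Call:" by a JSON object that holds its "name" and its "arguments", one argument or row to a line. send_rows: Moves the arm, as the interface text tells. Its arguments: {"type":"object","properties":{"motion":{"type":"array","items":{"type":"number"}},"force":{"type":"number"}},"required":["motion"]}

```bash
ls; mkdir -p pics
cat > h.py <<'E'
import numpy as np, cv2
from scipy.spatial.transform import Rotation as Ro
from rig import observe, snapshot, hand_in, find_in, silhouettes, tip_reach
def rays(s,uv):
    uv=np.asarray(uv,float).reshape(-1,1,2)
    K=np.array([[s['fx'],0,s['cx']],[0,s['fy'],s['cy']],[0,0,1]])
    return cv2.undistortPoints(uv,K,np.array([s['k1'],0,0,0,0.])).reshape(-1,2)
def pts(s,mask):
    v,u=np.nonzero(mask&(s['range_z']>0)); z=s['range_z'][v,u]
    n=rays(s,np.c_[u,v]); c=np.c_[n*z[:,None],z]
    return (c-np.array(s['t']))@np.array(s['R']), np.c_[u,v]
def proj(s,X):
    c=np.atleast_2d(X)@np.array(s['R']).T+np.array(s['t']); n=c[:,:2]/c[:,2:]
    r=(n**2).sum(1,keepdims=True); n=n*(1+s['k1']*r)
    return n*[s['fx'],s['fy']]+[s['cx'],s['cy']]
def save(s,name,crop=None,k=1):
    im=s['pixels'][...,::-1]
    if crop: a,b,c,d=crop; im=im[b:d,a:c]
    cv2.imwrite('pics/'+name,cv2.resize(im,None,fx=k,fy=k,interpolation=cv2.INTER_CUBIC))
E
python3 - <<'E'
from h import *
print(observe())
a=snapshot('scene');b=snapshot('side')
im=np.vstack([a['pixels'],b['pixels']])[...,::-1]
cv2.imwrite('pics/a.png',cv2.resize(im,(480,600)) if 0 else a['pixels'][...,::-1]);cv2.imwrite('pics/b.png',b['pixels'][...,::-1])
for n,s in(('scene',a),('side',b)):
  for o in ['photometer','cell_holder','tube_adaptor','hood','stud_upper','stud_lower','hood_edge','hood_hinge','beaker','reagent_bottle','cell_box','flask','standard_jar','spatula']:
    for d in silhouettes(s,o) if o not in('stud_upper','stud_lower','hood_edge','hood_hinge') else find_in(s,o):
      if d['p']>.2:
        if 'mask' in d:
          P,_=pts(s,d['mask']); print(n,o,round(d['p'],2),np.round(d['xy']),np.median(P,0).round() if len(P) else '')
        else:
          m=np.zeros((400,640),bool);x,y=np.round(d['xy']).astype(int);m[y-1:y+2,x-1:x+2]=1;P,_=pts(s,m);print(n,o,round(d['p'],2),np.round(d['xy']),np.median(P,0).round() if len(P) else '')
E
```

```text
pics
{'clock': 0.0, 'joint_positions': array([-1.51050360e+00,  5.28466040e-01,  1.43390461e+00, -2.74084118e-05,
        1.18137491e+00, -1.78507050e-01]), 'joint_vel': array([ 2.82139181e-04,  8.87726670e-05,  5.32870559e-04, -1.66464909e-03,
        1.16573180e-03, -9.14032073e-04]), 'tau': array([-4.54209166e-04, -4.40043283e+01, -1.76591134e+01,  6.33994024e-02,
        5.83125022e-02, -1.79783856e-04]), 'eef_pos': array([ 147.809568  , -606.54962772,  235.5709375 ]), 'tool_rot': array([-3.13946946e+00, -3.57339469e-04,  2.38809834e-01]), 'force': array([-0.16011373, -0.04506444, -0.70052635]), 'wrist_torque': array([-0.04073032, -0.03012245,  0.028568  ]), 'gripper_force': 0.0, 'gripper_width': 0.9978160639507189}
scene photometer 0.97 [386. 190.] [611. -59. 179.]
scene cell_holder 0.95 [311. 309.] [ 328. -293.    6.]
scene cell_holder 0.55 [289. 372.] [ 225. -442.    5.]
scene cell_holder 0.47 [432. 288.] [ 658. -355.   89.]
scene tube_adaptor 0.79 [296. 124.] [460. 336.   6.]
scene hood 0.75 [377. 144.] [630.  30. 261.]
scene stud_upper 0.77 [366. 168.] [603.  41. 123.]
scene
[... 951 characters left out ...]
ide stud_upper 0.56 [278. 180.] [609. -19. 161.]
side stud_lower 0.69 [278. 181.] [614. -23. 151.]
side hood_edge 0.57 [265. 156.] [639.   7. 259.]
side hood_hinge 0.9 [264. 164.] [632.  26. 241.]
side beaker 0.83 [215. 254.] [648. 294.  59.]
side beaker 0.24 [378. 168.] [ 407. -479.    1.]
side reagent_bottle 0.47 [312. 154.] [ 651. -333.   96.]
side reagent_bottle 0.46 [374. 169.] [ 407. -478.    1.]
side reagent_bottle 0.26 [263. 159.] [628.  17. 257.]
side cell_box 0.76 [332. 154.] [ 593. -477.   29.]
side flask 0.63 [196. 317.] [556. 483.  68.]
side standard_jar 0.61 [255. 366.] [361. 531.  58.]
side spatula 0.7 [255. 369.] [362. 531.  58.]
side spatula 0.52 [278. 181.] [594.   6. 193.]
```

View pics/a.png

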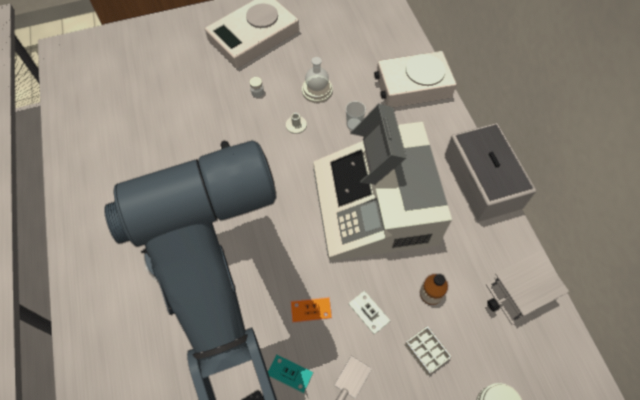

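View pics/b.png

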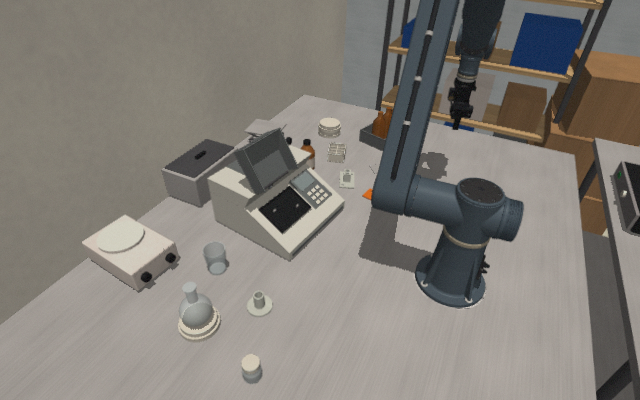

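Look-alikes for the holder: orange (311,309), turquoise (290,372) and plain aluminium (369,312). The aluminium one fits the description. I'll check it in a close crop.

Run:
```python
from h import *
s=snapshot('scene'); save(s,'c.png',(290,120,450,340),2.6)
w=snapshot('wrist'); o=observe()
T=Ro.from_euler('xyz',o['tool_rot']).as_matrix()
R=np.array(w['R']);t=np.array(w['t'])
print('cam in tool',T.T@(-R.T@t-o['eef_pos']),'axes\n',(R@T).round(3), w['fx'],w['k1'],tip_reach)
m=np.zeros((400,640),bool);m[285:340,345:395]=1
P,uv=pts(s,m);k=(P[:,2]>3);P=P[k];print(P.mean(0),P.min(0),P.max(0))
# black floor
m=np.zeros((400,640),bool);m[150:200,330:372]=1
dark=m&(s['pixels'].sum(2)<90);P,_=pts(s,dark);print(len(P),np.median(P,0))
c=P.mean(0);u,sv,v=np.linalg.svd(P-c);print(v[2],sv, v)
```

```text
cam in tool [  71.05583957   -0.62781585 -147.88357941] axes
 [[ 0.001  1.     0.001]
 [-0.965  0.001 -0.263]
 [-0.263 -0.001  0.965]] 318.40005626677004 -0.02825717861035345 14.0
[ 482.93835833 -345.26700849   12.00122885] [ 398.55861961 -427.68651761    3.0003041 ] [ 577.45622912 -253.9340075    49.7512557 ]
43 [584.42244503 107.03833851 108.75551571]
[ 0.46580966 -0.0393261  -0.88401065] [186.22538297 114.168054    19.30400696] [[-0.86748479 -0.21743381 -0.44742896]
 [ 0.17461817 -0.97528252  0.13539757]
 [ 0.46580966 -0.0393261  -0.88401065]]
```

View pics/c.png

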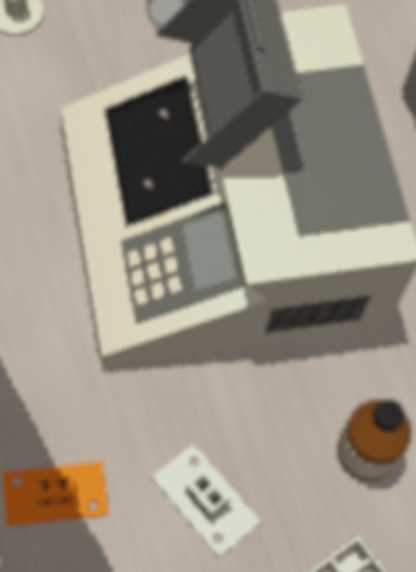

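Holder at crop (207,498): plain aluminium with a block and two wells. Studs at crop (165,114) and (148,183). I'll go above the holder.

Call:
{"name": "send_rows", "arguments": {
  "motion": [0.087,0.036,-0.0172,0.007,0,0,0,0.087,0.036,-0.0172,0.007,0,0,0,0.087,0.036,-0.0172,0.007,0,0,0,0.087,0.036,-0.0172,0.007,0,0,0,0.087,0.036,-0.0172,0.007,0,0,0,0.087,0.036,-0.0172,0.007,0,0,0,0.087,0.036,-0.0172,0.007,0,0,0,0.087,0.036,-0.0172,0.007,0,0,0,0.087,0.036,-0.0172,0.007,0,0,0,0.087,0.036,-0.0172,0.007,0,0,0]
}}

```text
clock: 2.43
eef_pos: [458.4, -353.7, 166.4]
tool_rot: [3.141, -0.0, 0.239]
force: [0.1, -1.0, 0.5]
gripper_width: 1.0
gripper_force: 0.0
```

Run:
```python
from h import *
w=snapshot('wrist'); o=observe();print(o['eef_pos'],o['tool_rot'],o['joint_positions'],o['clock'])
save(w,'d.png')
for d in silhouettes(w,'cell_holder'):
  P,_=pts(w,d['mask']);print(d['p'],d['xy'],np.median(P,0))
  if d['p']>.4:
    for lo,hi in((2,12),(25,45)):
      Q=P[(P[:,2]>lo)&(P[:,2]<hi)]
      if len(Q)>20: print(lo,len(Q),cv2.minAreaRect(Q[:,:2].astype(np.float32)),np.median(Q[:,2]))
```

```text
[ 462.96627108 -347.84298937  165.16378413] [-3.13784231 -0.00391332  0.24281062] [-0.83990773  0.55749462  1.61796699  0.00633248  0.96761781  0.48447457] 2.4833
0.94 [244.8, 303.8] [ 324.46721513 -299.25578986    5.09736701]
2 1226 ((327.1597900390625, -295.59149169921875), (43.636783599853516, 113.13697814941406), 78.68978118896484) 4.682465822887609
25 585 ((326.9576416015625, -293.36529541015625), (19.093942642211914, 42.71244430541992), 71.8637924194336) 40.21642371729763
0.76 [316.8, 156.4] [ 487.04701783 -342.8601271     4.90534305]
2 5310 ((484.04302978515625, -343.0773620605469), (60.239540100097656, 111.9721908569336), 21.525646209716797) 4.648758122500732
25 1342 ((483.9916687011719, -343.01263427734375), (28.72990608215332, 39.9315185546875), 21.444177627563477) 40.23227204464686
```

View pics/d.png

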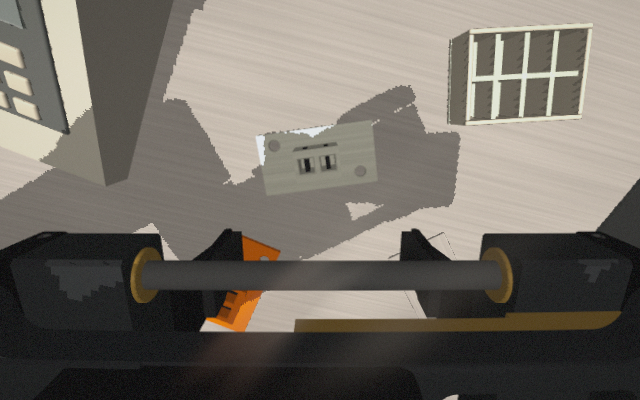

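The plain aluminium holder shows at (317,158), holes at (274,146) and (360,171), with the orange one lower left. Its pose is about (484,-343), yaw 21.5°. I'll align above it, settle and re-measure.

Call:
{"name": "send_rows", "arguments": {
  "motion": [0.087,0.005,-0.0009,0.005,0,0,-1.5,0.087,0.005,-0.0009,0.005,0,0,-1.5,0.087,0.005,-0.0009,0.005,0,0,-1.5,0.087,0.005,-0.0009,0.005,0,0,-1.5,0.087,0.005,-0.0009,0.005,0,0,-1.5,0.087,0,0,0,0,0,0,0.087,0,0,0,0,0,0,0.087,0,0,0,0,0,0,0.087,0,0,0,0,0,0,0.087,0,0,0,0,0,0]
}}

```text
clock: 3.37
eef_pos: [479.5, -343.8, 141.9]
tool_rot: [3.141, -0.0, 0.369]
force: [1.0, 1.2, -0.7]
gripper_width: 1.0
gripper_force: 0.0
```

```bash
cat > hold.py <<'E'
from h import *
w=snapshot('wrist'); o=observe();print(o['eef_pos'],o['tool_rot'],o['clock'])
T=Ro.from_euler('xyz',o['tool_rot']).as_matrix();R=np.array(w['R']);t=np.array(w['t'])
print('cam in tool',T.T@(-R.T@t-o['eef_pos']))
for d in silhouettes(w,'cell_holder'):
  P,_=pts(w,d['mask']);print(d['p'],d['xy'],np.median(P,0))
  for lo,hi in((2,12),(25,45)):
      Q=P[(P[:,2]>lo)&(P[:,2]<hi)]
      if len(Q)>20:
        r=cv2.minAreaRect(Q[:,:2].astype(np.float32));print(lo,len(Q),r,np.median(Q[:,2]), 'tool',(T.T@(np.r_[r[0],20]-o['eef_pos'])).round(1))
E
python3 hold.py
```

```text
[ 479.56237323 -343.76254882  141.86816097] [ 3.14101842e+00 -2.11517227e-04  3.69390104e-01] 3.4167
cam in tool [  71.08214399   -0.71790964 -147.89644659]
0.97 [321.4, 186.8] [ 488.35013565 -340.71785395    4.92024294]
2 5740 ((483.9201354980469, -343.0665283203125), (60.63533020019531, 112.50234985351562), 21.66816520690918) 4.6344706396640465 tool [  4.3   0.9 121.9]
25 1636 ((484.29571533203125, -342.8778381347656), (28.269760131835938, 40.22344970703125), 21.5544490814209) 40.194232421294785 tool [  4.7   0.8 121.9]
0.64 [232.6, 313.1] [ 341.44911529 -303.78306019    5.57936539]
2 790 ((331.68389892578125, -311.67462158203125), (55.6666259765625, 32.517005920410156), 10.189719200134277) 4.792528624544298 tool [-126.3  -83.4  121.8]
25 452 ((330.4744873046875, -292.2659912109375), (15.216729164123535, 39.87902069091797), 59.46595001220703) 38.08536714868839 tool [-120.5 -101.9  121.8]
```

Call:
{"name": "send_rows", "arguments": {
  "motion": [0.087,0.0015,0.0003,0.015,0,0,-0.4,0.087,0.0015,0.0003,0.015,0,0,0,0.087,0.0015,0.0002,0.015,0,0,0,0.087,0,0,0.015,0,0,0,0.087,0,0,0.015,0,0,0,0.087,0,0,0.015,0,0,0,0.087,0,0,0.014,0,0,0,0.087,0,0,0.014,0,0,0,0.087,0,0,0,0,0,0,0.087,0,0,0,0,0,0]
}}

```text
clock: 4.3
eef_pos: [483.8, -342.3, 23.1]
tool_rot: [-3.14, 0.001, 0.377]
force: [-0.5, -0.7, -0.0]
gripper_width: 1.001
gripper_force: 0.0
```

Call:
{"name": "send_rows", "arguments": {
  "motion": [0.03,0,0,0,0,0,0,0.03,0,0,0,0,0,0,0.03,0,0,0,0,0,0,0.03,0,0,0,0,0,0,0.03,0,0,0,0,0,0,0.03,0,0,0,0,0,0,0.03,0,0,0,0,0,0,0.03,0,0,0,0,0,0,0.03,0,0,0,0,0,0,0.03,0,0,0,0,0,0],
  "force": 25
}}

```text
clock: 5.13
eef_pos: [484.2, -342.7, 23.6]
tool_rot: [3.141, -0.0, 0.377]
force: [0.1, -1.0, 0.8]
gripper_width: 0.458
gripper_force: 25.0
```

Call:
{"name": "send_rows", "arguments": {
  "motion": [0.03,0,0,-0.01,0,0,0,0.03,0,0,-0.03,0,0,0,0.03,0,0,-0.04,0,0,0,0.03,0,0,-0.04,0,0,0,0.03,0,0,-0.04,0,0,0,0.03,0,0,-0.04,0,0,0,0.03,0,0,-0.04,0,0,0,0.03,0.005,-0.02,-0.01,0,0,0,0.03,0.01,-0.034,0,0,0,0,0.03,0.01,-0.034,0,0,0,0]
}}

```text
clock: 5.97
eef_pos: [474.9, -251.5, 275.4]
tool_rot: [3.139, -0.002, 0.374]
force: [0.7, -0.1, -1.6]
gripper_width: 0.459
gripper_force: 25.0
```

Run:
```python
from h import *
a=snapshot('scene');b=snapshot('side');print(observe()['eef_pos'],observe()['gripper_width'])
for s,box in((a,(325,372,140,212)),(b,(245,320,175,240))):
  # dark floor: near-black pixels in box, plane fit with given tilt
  m=np.zeros((400,640),bool);m[box[2]:box[3],box[0]:box[1]]=1
  m&=(s['pixels'].max(2)<45)
  P,uv=pts(s,m)
  c=np.median(P,0);
  for _ in range(8):
    A=np.c_[P[:,:2],np.ones(len(P))];
    if _==0: k=np.ones(len(P),bool)
    q=np.linalg.lstsq(A[k],P[k,2],rcond=None)[0];r=np.abs(P[:,2]-A@q);k=r<max(4,np.median(r)*2)
  n=np.r_[-q[:2],1];n/=np.linalg.norm(n)
  print(len(P),k.sum(),c,'n',n,'tilt',np.degrees(np.arccos(n[2])),'yaw',np.arctan2(-n[1],-n[0]))
  Q=P[k];yaw=np.arctan2(-n[1],-n[0]);y=np.array([-np.sin(yaw),np.cos(yaw),0]);x=np.cross(y,n)
  B=np.c_[Q@x,Q@y];
  lo,hi=np.percentile(B,1,0),np.percentile(B,99,0);print(lo,hi,hi-lo);print('centre',x*(lo+hi)[0]/2+y*(lo+hi)[1]/2+n*np.median(Q@n))
```

```text
[ 472.5160821  -245.40900719  273.82005805] 0.4547556482291431
403 327 [532.68347544  57.98674699  88.00036607] n [0.52297828 0.62485535 0.57969778] tilt 54.570711278634114 yaw -2.2676705008935625
[-186.89157193  325.80245623] [452.69878437 527.39451037] [639.5903563  201.59205414]
centre [474.89676369 -97.25858764 326.88956183]
1162 943 [553.56909593  39.10510193  97.27127056] n [-0.46301048  0.0693486   0.88363571] tilt 27.915903826159454 yaw -0.14867244865544207
[475.96626782  44.82237587] [573.82166909 188.89307509] [ 97.85540127 144.07069921]
centre [553.69897155  35.22949868  97.4726091 ]
```

The bay floor fits well in the side view (tilt 27.9°, yaw -0.149, centre ≈(554,35,97)). Next I'll go to a viewing pose in front of it.

```bash
cat > go.py <<'E'
from h import *
from scipy.linalg import logm
def bayR(yaw,tilt=28):
    return Ro.from_euler('ZY',[yaw,-np.radians(tilt)]).as_matrix()
def toolR(yaw): return bayR(yaw)@np.diag([1,-1,-1.])
def se(R,p):
    M=np.eye(4);M[:3,:3]=R;M[:3,3]=p;return M
def plan(Rt,pt,n):
    o=observe();D=np.linalg.inv(se(Ro.from_euler('xyz',o['tool_rot']).as_matrix(),o['eef_pos']))@se(Rt,pt)
    L=logm(D).real/n
    E=D
    print(n,'rows: shift m',np.round(L[:3,3]/1000,4),'turn deg',np.degrees([L[2,1],L[0,2],L[1,0]]).round(2),'| total shift',D[:3,3].round(1))
E
python3 - <<'E'
from go import *
B=bayR(-.149);c=np.array([554,35,97.])
print(observe()['eef_pos'])
plan(toolR(-.149),c+B@[-70,0,110],10)
E
```

```text
[ 472.5160821  -245.40900719  273.82005805]
10 rows: shift m [-0.0022 -0.0307  0.0106] turn deg [-0.77  2.75  2.96] | total shift [  82.  -286.7  114.2]
```

Call:
{"name": "send_rows", "arguments": {
  "motion": [0.03,-0.002,-0.0307,0.0106,-0.77,-2.75,2.96,0.03,-0.002,-0.0307,0.0106,-0.77,0,0,0.03,0,0,0,0,0,0,0.03,0,0,0,0,0,0,0.03,0,0,0,0,0,0,0.03,0,0,0,0,0,0,0.03,0,0,0,0,0,0,0.03,0,0,0,0,0,0,0.03,0,0,0,0,0,0,0.03,0,0,0,0,0,0]
}}

```text
clock: 6.9
eef_pos: [449.8, -196.1, 252.0]
tool_rot: [3.113, 0.048, 0.324]
force: [-0.1, -0.5, -1.3]
gripper_width: 0.458
gripper_force: 25.0
```

I mis-keyed that call. It did no harm, so I'll replan from here.

Run:
```python
from go import *
B=bayR(-.149);c=np.array([554,35,97.])
print(observe()['eef_pos'])
plan(toolR(-.149),c+B@[-70,0,110],9)
```

```text
[ 449.79558783 -196.10296392  252.04300255]
9 rows: shift m [-0.0005 -0.0283  0.0093] turn deg [-0.49  3.31  3.02] | total shift [  75.6 -240.    80.5]
```

Call:
{"name": "send_rows", "arguments": {
  "motion": [0.03,-0.0005,-0.0283,0.0093,-0.5,3.3,3.0,0.03,-0.0005,-0.0283,0.0093,-0.5,3.3,3.0,0.03,-0.0005,-0.0283,0.0093,-0.5,3.3,3.0,0.03,-0.0005,-0.0283,0.0093,-0.5,3.3,3.0,0.03,-0.0005,-0.0283,0.0093,-0.5,3.3,3.0,0.03,-0.0005,-0.0283,0.0093,-0.5,3.3,3.0,0.03,-0.0005,-0.0283,0.0093,-0.5,3.3,3.0,0.03,-0.0005,-0.0283,0.0093,-0.5,3.3,3.0,0.03,-0.0005,-0.0283,0.0093,-0.5,3.3,3.0,0.03,0,0,0,0,0,0]
}}

```text
clock: 7.73
eef_pos: [429.6, 56.1, 163.2]
tool_rot: [-3.134, -0.469, -0.14]
force: [-0.6, -0.8, -2.1]
gripper_width: 0.459
gripper_force: 25.0
```

Run:
```python
from go import *
for _ in range(2): w=snapshot('wrist')
o=observe();print(o['eef_pos'],o['tool_rot'],o['force'],o['joint_positions'],o['clock'])
save(w,'e.png')
for n in('stud_upper','stud_lower'):
  for d in find_in(w,n): print(n,d)
np.savez('w1.npz',**{k:w[k] for k in('pixels','range_z','fx','fy','cx','cy','k1','R','t')},p=o['eef_pos'],r=o['tool_rot'])
```

```text
[434.43464959  51.4107507  165.69204187] [-3.14034537 -0.48075132 -0.14091291] [ 0.22251809 -0.52421298  0.5622831 ] [-1.38995348e-01  3.61799486e-01  2.29845248e+00  5.50019904e-01
  6.89719856e-04  1.02247673e+00] 7.8333
stud_upper {'xy': [398.8, 98.3], 'p': 0.95}
stud_lower {'xy': [398.8, 94.8], 'p': 0.8}
```

View pics/e.png

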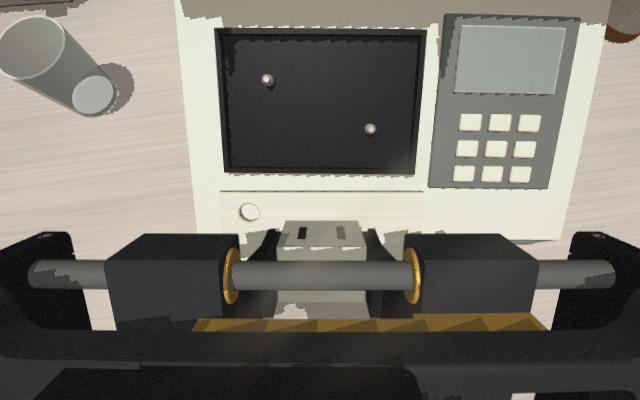

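The picture shows the black bay floor (220–425 by 30–172) with studs at (267,79) and (370,129), and the gripped holder at the bottom. I'll work out the bay pose from this depth image.

```bash
cat > bay.py <<'E'
from go import *
def bay(w,box,studs,ppos,prot,th=60):
    m=np.zeros((400,640),bool);m[box[1]:box[3],box[0]:box[2]]=1
    P,uv=pts(w,m&(w['pixels'].max(2)<th))
    k=np.ones(len(P),bool)
    for _ in range(8):
        A=np.c_[P[:,:2],np.ones(len(P))];q=np.linalg.lstsq(A[k],P[k,2],rcond=None)[0];r=np.abs(P[:,2]-A@q);k=r<max(1.5,2*np.median(r))
    n=np.r_[-q[:2],1];n/=np.linalg.norm(n);d=np.median(P[k]@n)
    print('tilt',np.degrees(np.arccos(n[2])),'rms',r[k].std(),'n',n)
    S=[]
    for c in studs:
        mm=np.zeros((400,640),bool);mm[c[1]-12:c[1]+13,c[0]-12:c[0]+13]=1
        b=mm&(w['pixels'].max(2)>th+30);v,u=np.nonzero(b)
        Q,_=pts(w,b);h=Q@n-d;T=Q[h>9.5]
        # tip pixels: ray at mean pixel of tip depth pts
        print('blob',u.mean(),v.mean(),len(u),'h max',np.percentile(h,95),'ntip',len(T),T.mean(0))
        c0=T.mean(0);S.append(c0-n*(c0@n-d))
    S=np.array(S);e=S[0]-S[1];print('dist',np.linalg.norm(e),'(87.7)')
    ctr=S.mean(0)
    # y_b: e = 36x+80y ; in-plane rotation
    e/=np.linalg.norm(e);a=np.arctan2(36,80)
    y=Ro.from_rotvec(n*a).apply(e); y=y if 1 else y
    x=np.cross(y,n);print('centre',ctr,'y',y,'yaw from y',np.arctan2(-y[0],y[1]),'y.z',y[2])
    return np.c_[x,y,n],ctr
E
python3 - <<'E'
from bay import *
z=np.load('w1.npz');w={k:z[k] for k in z};R=np.array(w['R']);
B,c=bay(w,(232,40,412,165),[(267,79),(370,129)],z['p'],z['r'])
T=Ro.from_euler('xyz',z['r']).as_matrix()
print('cam in tool',T.T@(-R.T@w['t']-z['p']))
print('TCP in bay',B.T@(z['p']-c),'rot',np.degrees(Ro.from_matrix(np.diag([1,-1,-1.])@B.T@T).as_rotvec()))
E
```

```text
tilt 28.074702818007005 rms 0.3864665739099792 n [-0.465608    0.0685171   0.88233474]
blob 266.81111111111113 78.64444444444445 90 h max 12.905559725083634 ntip 58 [568.32886592  76.37017819 116.40278079]
blob 369.90588235294115 128.0705882352941 85 h max 12.59533626331612 ntip 55 [525.72116447   2.41033844  99.32864541]
dist 87.0454691851708 (87.7)
centre [552.33191026  38.60931587  97.80906062] y [1.45677127e-01 9.89332185e-01 4.79013994e-05] yaw from y -0.14619736660958443 y.z 4.7901399363578436e-05
cam in tool [  69.10311845   -1.57630752 -148.27009952]
TCP in bay [-72.61322612  -4.50681103 115.66653792] rot [ 0.21029395 -0.52985498 -0.26875761]
```

```bash
cat > st.py <<'E'
from go import *
import sys
yaw=-.1465;B=bayR(yaw);c=np.array([552.3,38.6,97.8])
o=observe();T=Ro.from_euler('xyz',o['tool_rot']).as_matrix()
print(o['clock'],'TCP in bay',(B.T@(o['eef_pos']-c)).round(2),'rot(tool)',np.degrees(Ro.from_matrix(T.T@toolR(yaw)).as_rotvec()).round(2),'F bay',(B.T@o['force']).round(1),'M tool',(T.T@o['wrist_torque']).round(2),'j',o['joint_positions'].round(3),o['gripper_width']*87)
if len(sys.argv)>4: plan(toolR(yaw),c+B@[float(v) for v in sys.argv[1:4]],int(sys.argv[4]))
E
python3 st.py 0 0 50 7
```

```text
7.9333 TCP in bay [-70.85  -6.3  115.54] rot(tool) [-0.1   0.28  0.09] F bay [-0.3  0.2 -1.5] M tool [ 0.03 -0.46  0.02] j [-0.143  0.361  2.297  0.55   0.     1.022] 39.67421381997986
7 rows: shift m [ 0.0101 -0.0009  0.0093] turn deg [-0.01  0.04  0.01] | total shift [71.2 -6.1 65.2]
```

Call:
{"name": "send_rows", "arguments": {
  "motion": [0.03,0.0101,-0.0009,0.0093,0,0,0,0.03,0.0101,-0.0009,0.0093,0,0,0,0.03,0.0101,-0.0009,0.0093,0,0,0,0.03,0.0101,-0.0009,0.0093,0,0,0,0.03,0.0101,-0.0009,0.0093,0,0,0,0.03,0.0101,-0.0009,0.0093,0,0,0,0.03,0.0101,-0.0009,0.0093,0,0,0,0.03,0,0,0,0,0,0,0.03,0,0,0,0,0,0,0.03,0,0,0,0,0,0]
}}

```text
clock: 8.77
eef_pos: [516.3, 42.5, 142.3]
tool_rot: [-3.136, -0.482, -0.147]
force: [-0.2, -0.8, -0.7]
gripper_width: 0.463
gripper_force: 25.0
```

```bash
python3 st.py 0 0 38 3; python3 -c "
from h import *
w=snapshot('wrist');save(w,'f.png');o=observe();T=Ro.from_euler('xyz',o['tool_rot']).as_matrix();R=np.array(w['R'])
print('cam in tool',T.T@(-R.T@np.array(w['t'])-o['eef_pos']))"; python3 st.py
```

```text
8.7667 TCP in bay [-11.1   -1.39  56.26] rot(tool) [-0.31  0.39 -0.  ] F bay [-0.4 -0.8 -0.6] M tool [-0.04 -0.48  0.06] j [-0.133  0.479  2.132 -0.013  0.049  1.596] 40.26945657850224
3 rows: shift m [ 0.0037 -0.0004  0.0061] turn deg [-0.1   0.13 -0.  ] | total shift [11.2 -1.3 18.2]
cam in tool [ 7.12645620e+01  6.36697895e-02 -1.48288792e+02]
8.8167 TCP in bay [-11.5   -1.15  56.49] rot(tool) [-0.32  0.41  0.02] F bay [-1.6 -0.4 -1.2] M tool [-0.03 -0.41  0.04] j [-0.133  0.479  2.132 -0.013  0.049  1.596] 39.87429813373364
```

View pics/f.png

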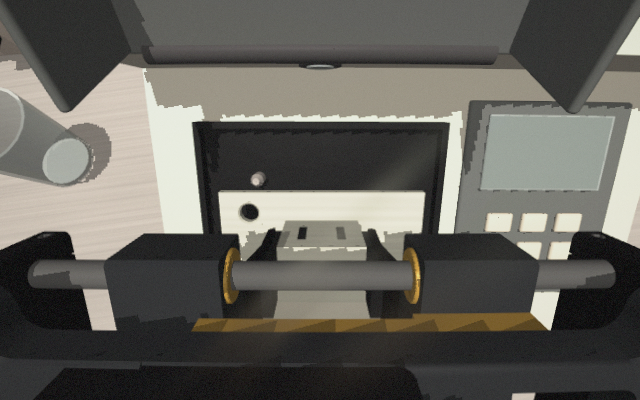

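The upper stud is visible at (257,178) and the holder's hole at (250,212). I'll measure hole against stud in this one image.

```bash
cat > rel.py <<'E'
from go import *
yaw=-.1465;B=bayR(yaw);c=np.array([552.3,38.6,97.8])
def ontoplane(w,uv,zb):
    R=np.array(w['R']);C=-R.T@np.array(w['t']);n=rays(w,uv);d=np.c_[n,np.ones(len(n))]@R
    p=B.T@(C-c);e=d@B;s=(zb-p[2])/e[:,2];return p+s[:,None]*e
w=snapshot('wrist');im=w['pixels'].max(2)
m=np.zeros((400,640),bool);m[195:217,222:422]=1;P,_=pts(w,m&(im>150));Q=(P-c)@B
A=np.c_[Q[:,:2],np.ones(len(Q))];q=np.linalg.lstsq(A,Q[:,2],rcond=None)[0];r=np.abs(Q[:,2]-A@q);k=r<2;q=np.linalg.lstsq(A[k],Q[k,2],rcond=None)[0]
print('plate z=',q,'zmed',np.median(Q[k,2]),'yrange',np.percentile(Q[k,1],[.5,99.5]),'xmax',np.percentile(Q[k,0],99))
zp=np.median(Q[k,2])
# back edge at several columns
E=[]
for u in range(280,420,10):
    col=im[180:205,u].astype(int);v=180+np.argmax(np.diff(col))+.5;E.append((u,v))
X=ontoplane(w,np.array(E,float),zp);s=np.polyfit(X[:,1],X[:,0],1);print('back edge x at y=0',s[1],'yaw deg',-np.degrees(np.arctan(s[0])))
# hole rim: dark blob near (250,212)
sub=(im[200:224,232:268]<90);n,l,st,ce=cv2.connectedComponentsWithStats(sub.astype(np.uint8));i=1+np.argmax(st[1:,4]);print('hole',ce[i]+[232,200],st[i])
h=ce[i]+[232,200];print('hole in bay',ontoplane(w,[h],zp))
sub=(im[166:190,245:270]>110);n,l,st,ce=cv2.connectedComponentsWithStats(sub.astype(np.uint8));i=1+np.argmax(st[1:,4]);M=np.zeros((400,640),bool);M[166:190,245:270]=l==i
S,_=pts(w,M);S=(S-c)@B;print('stud',st[i],'tip',S[S[:,2]>9.5].mean(0),len(S),'n tip',(S[:,2]>9.5).sum(),S[:,2].max())
E
python3 rel.py;python3 st.py
```

```text
plate z= [5.05633303e-03 6.67977685e-03 3.80291960e+01] zmed 38.064446758705984 yrange [-55.04737086  53.39983039] xmax 15.895133394830113
back edge x at y=0 18.76546861139863 yaw deg -0.9147868436342212
hole [249.17961165 211.37378641] [  9   4  17  16 206]
hole in bay [[ 6.35060944 39.02243991 38.06444676]]
stud [  7   6  12  13 118] tip [18.79630017 39.57330033 11.32515216] 118 n tip 76 13.057947058742567
8.8667 TCP in bay [-11.55  -0.93  56.64] rot(tool) [-0.33  0.4   0.04] F bay [-0.4 -0.1 -1.5] M tool [ 0.03 -0.42  0.02] j [-0.132  0.478  2.133 -0.013  0.049  1.596] 39.76605905389932
```

Call:
{"name": "send_rows", "arguments": {
  "motion": [0.03,0.003,-0.0003,0.003,-0.1,0.1,0,0.03,0.003,-0.0003,0.003,-0.1,0.1,0,0.03,0.003,-0.0002,0.003,-0.1,0.1,0,0.03,0.0028,-0.0002,0.0035,0,0.1,0,0.03,0,0,0,0,0,0,0.03,0,0,0,0,0,0,0.03,0,0,0,0,0,0,0.03,0,0,0,0,0,0,0.03,0,0,0,0,0,0,0.03,0,0,0,0,0,0]
}}

```text
clock: 9.7
eef_pos: [532.7, 42.2, 136.9]
tool_rot: [-3.141, -0.49, -0.145]
force: [-0.8, -0.3, -1.2]
gripper_width: 0.453
gripper_force: 25.0
```

```bash
python3 st.py 0 0 36 3
```

```text
9.7 TCP in bay [ 0.8   0.66 43.82] rot(tool) [-0.06 -0.06  0.09] F bay [-1.3 -0.4 -0.7] M tool [ 0.1  -0.46  0.02] j [-0.125  0.504  2.101 -0.186  0.048  1.774] 39.4144592366134
3 rows: shift m [-0.0003  0.0002  0.0026] turn deg [-0.02 -0.02  0.03] | total shift [-0.8  0.7  7.8]
```

Call:
{"name": "send_rows", "arguments": {
  "motion": [0.03,-0.0004,0.0005,0.002,0,0,0,0.03,0,0,0.002,0,0,0,0.03,0,0,0.002,0,0,0,0.03,0,0,0.001,0,0,0,0.03,0,0,0.001,0,0,0,0.03,0,0,0.001,0,0,0,0.03,0,0,0.001,0,0,0,0.03,0,0,0,0,0,0,0.03,0,0,0,0,0,0,0.03,0,0,0,0,0,0]
}}

```text
clock: 10.53
eef_pos: [537.1, 41.0, 127.8]
tool_rot: [-3.141, -0.49, -0.145]
force: [-0.7, 0.1, -2.3]
gripper_width: 0.456
gripper_force: 25.0
```

```bash
python3 st.py
```

```text
10.5333 TCP in bay [ 0.54  0.18 33.74] rot(tool) [-0.06 -0.06  0.09] F bay [-1.7 -0.  -1.7] M tool [ 0.04 -0.39 -0.  ] j [-0.127  0.528  2.097 -0.299  0.028  1.885] 39.68601226705844
```

Call:
{"name": "send_rows", "arguments": {
  "motion": [0.03,0,0,0.0005,0,0,0,0.03,0,0,0.0005,0,0,0,0.03,0,0,0.0005,0,0,0,0.03,0,0,0.0005,0,0,0,0.03,0,0,0.0005,0,0,0,0.03,0,0,0.0005,0,0,0,0.03,0,0,0.0005,0,0,0,0.03,0,0,0.0005,0,0,0,0.03,0,0,0,0,0,0,0.03,0,0,0,0,0,0]
}}

```text
clock: 11.37
eef_pos: [539.0, 40.7, 124.3]
tool_rot: [-3.141, -0.49, -0.145]
force: [-0.7, 0.1, -1.3]
gripper_width: 0.458
gripper_force: 25.0
```

```bash
python3 st.py
```

```text
11.3667 TCP in bay [ 0.55  0.18 29.7 ] rot(tool) [-0.06 -0.06  0.09] F bay [-1.2  0.  -0.9] M tool [-0.   -0.43  0.02] j [-0.127  0.538  2.095 -0.402  0.021  1.989] 39.88000877456832
```

Call:
{"name": "send_rows", "arguments": {
  "motion": [0.03,0,0,0.0007,0,0,0,0.03,0,0,0.0007,0,0,0,0.03,0,0,0.0007,0,0,0,0.03,0,0,0.0007,0,0,0,0.03,0,0,0.0007,0,0,0,0.03,0,0,0.0007,0,0,0,0.03,0,0,0.0007,0,0,0,0.03,0,0,0.0005,0,0,0,0.03,0,0,0,0,0,0,0.03,0,0,0,0,0,0]
}}

```text
clock: 12.2
eef_pos: [541.5, 40.4, 119.6]
tool_rot: [-3.141, -0.49, -0.145]
force: [-0.2, 0.2, -0.2]
gripper_width: 0.457
gripper_force: 25.0
```

```bash
python3 st.py
```

```text
12.2 TCP in bay [ 0.59  0.2  24.33] rot(tool) [-0.07 -0.07  0.09] F bay [-0.3  0.2 -0.1] M tool [-0.01 -0.45  0.03] j [-0.127  0.551  2.092 -0.714  0.012  2.3  ] 39.788646854808896
```

Call:
{"name": "send_rows", "arguments": {
  "motion": [0.03,0,0,0.0003,0,0,0,0.03,0,0,0.0003,0,0,0,0.03,0,0,0,0,0,0,0.06,0,0,0,0,0,0,0.087,0,0,0,0,0,0,0.087,0,0,0,0,0,0,0.087,0,0,0,0,0,0,0.087,0,0,0,0,0,0,0.087,0,0,0,0,0,0,0.087,0,0,0,0,0,0]
}}

```text
clock: 13.03
eef_pos: [541.8, 40.3, 119.1]
tool_rot: [-3.141, -0.49, -0.145]
force: [-0.2, 0.5, -0.3]
gripper_width: 0.898
gripper_force: 0.0
```

```bash
python3 st.py 0 0 100 5
```

```text
13.0333 TCP in bay [ 0.63  0.19 23.75] rot(tool) [-0.06 -0.07  0.09] F bay [-0.4  0.5 -0.1] M tool [ 0.03 -0.3   0.01] j [-0.127  0.552  2.092 -0.775  0.011  2.362] 78.11855033032336
5 rows: shift m [-0.0001  0.     -0.0153] turn deg [-0.01 -0.01  0.02] | total shift [ -0.5   0.1 -76.3]
```

Call:
{"name": "send_rows", "arguments": {
  "motion": [0.087,0,0,-0.005,0,0,0,0.087,0,0,-0.01,0,0,0,0.087,0,0,-0.012,0,0,0,0.087,0,0,-0.014,0,0,0,0.087,0,0,-0.014,0,0,0,0.087,0,0,-0.015,0,0,0,0.087,0,0,-0.015,0,0,0,0.087,0,0,-0.015,0,0,0,0.087,0,0,0,0,0,0,0.087,0,0,0,0,0,0]
}}

```text
clock: 13.87
eef_pos: [498.7, 46.2, 201.8]
tool_rot: [3.14, -0.492, -0.145]
force: [-0.8, 0.6, 0.1]
gripper_width: 1.003
gripper_force: 0.0
```

```bash
python3 st.py
python3 - <<'E'
from go import *
yaw=-.1465;B=bayR(yaw);c=np.array([552.3,38.6,97.8])
w=snapshot('wrist');save(w,'g.png')
for d in silhouettes(w,'cell_holder')[:1]:
  P,_=pts(w,d['mask']);Q=(P-c)@B;print(d['p'],d['xy'])
  for lo,hi in((2,12),(30,48)):
    q=Q[(Q[:,2]>lo)&(Q[:,2]<hi)]
    if len(q)<20: continue
    A=np.c_[q[:,:2],np.ones(len(q))];print(lo,len(q),np.linalg.lstsq(A,q[:,2],rcond=None)[0],cv2.minAreaRect(q[:,:2].astype(np.float32)))
# hood: points in bay frame behind hinge, high
v=snapshot('side')
for s,nm in((w,'wrist'),(v,'side'),(snapshot('scene'),'scene')):
  for d in silhouettes(s,'hood')[:1]:
    P,_=pts(s,d['mask']);Q=(P-c)@B;Q=Q[(Q[:,2]>45)&(Q[:,0]>60)&(abs(Q[:,1])<70)]
    # inner plate: farthest along outward normal -> angle scan
    a=np.arctan2(Q[:,2]-55,-(Q[:,0]-86));rr=np.hypot(Q[:,0]-86,Q[:,2]-55)
    print(nm,d['p'],len(Q),'theta pct',np.percentile(a[rr>60],[5,25,50,75,95]).round(3) if (rr>60).any() else '',rr.max())
E
```

```text
13.8667 TCP in bay [  1.07  -0.28 117.27] rot(tool) [ 0.05 -0.2   0.09] F bay [-0.7  0.5  0.5] M tool [ 0.02 -0.27 -0.05] j [-0.124  0.323  2.119 -0.055  0.208  1.643] 87.23247457623573
0.95 [320.7, 200.2]
2 6383 [-2.39175256e-03 -7.77358877e-05  5.04575640e+00] ((-0.42037391662597656, 0.3503875732421875), (60.561485290527344, 112.41089630126953), 0.12414219975471497)
30 1870 [-2.95975467e-02 -3.92754333e-03  3.92159329e+01] ((-0.45894527435302734, 0.46573448181152344), (29.1796875, 40.080448150634766), 0.08631405234336853)
wrist 0.96 24558 theta pct  52.312806532654776
side 0.86 1333 theta pct [2.269 2.536 2.563 2.578 2.599] 162.16375718733931
scene 0.71 1426 theta pct [2.266 2.352 2.486 2.554 2.588] 163.23209152107475
```

View pics/g.png

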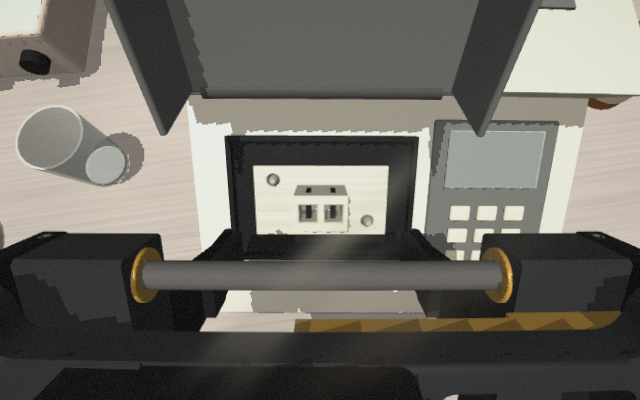

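The holder is flush (plate top at bay z 5.05, offset about -0.4/+0.35 mm) and released. The hood is at about 2.6 rad. Now up and over, to come down behind it.

```bash
cat > pl.py <<'E'
from go import *
import sys
yaw=-.1465;c=np.array([552.3,38.6,0]);H=Ro.from_euler('z',yaw).as_matrix()
f,l,z,n=map(float,sys.argv[1:5])
o=observe();print(o['clock'],'level frame',(H.T@(o['eef_pos']-c)).round(1),'F',(H.T@o['force']).round(1),o['joint_positions'].round(2))
plan(H@np.diag([1,-1,-1.]),c+H@[f,l,z],int(n))
E
python3 pl.py -80 0 405 9
```

```text
14.2167 level frame [-54.3  -0.4 200.4] F [0.7 0.4 0.6] [-0.12  0.33  2.12 -0.06  0.21  1.64]
9 rows: shift m [ 0.0028 -0.     -0.023 ] turn deg [ 0.01 -3.11  0.01] | total shift [ 7.340e+01 -1.000e-01 -1.927e+02]
```

Call:
{"name": "send_rows", "arguments": {
  "motion": [0.0,0.0028,0,-0.023,0,-3.11,0,0.0,0.0028,0,-0.023,0,-3.11,0,0.0,0.0028,0,-0.023,0,-3.11,0,0.0,0.0028,0,-0.023,0,-3.11,0,0.0,0.0028,0,-0.023,0,-3.11,0,0.0,0.0028,0,-0.023,0,-3.11,0,0.0,0.0028,0,-0.023,0,-3.11,0,0.0,0.0028,0,-0.023,0,-3.11,0,0.0,0.0028,0,-0.023,0,-3.11,0,0.0,0,0,0,0,0,0]
}}

```text
clock: 15.05
eef_pos: [472.0, 50.3, 409.5]
tool_rot: [3.14, -0.011, -0.146]
force: [1.7, -0.2, 0.3]
gripper_width: 0.329
gripper_force: 0.0
```

```bash
python3 pl.py 190 0 405 9
```

```text
15.05 level frame [-8.110e+01 -2.000e-01  4.095e+02] F [1.7 0.  0.3] [-0.13  0.14  1.54 -0.    1.45  1.59]
9 rows: shift m [ 0.0301 -0.      0.0007] turn deg [ 0.01 -0.07  0.  ] | total shift [ 2.71e+02 -1.00e-01  7.40e+00]
```

Call:
{"name": "send_rows", "arguments": {
  "motion": [0.0,0.03,0,0,0,0,0,0.0,0.03,0,0,0,0,0,0.0,0.03,0,0,0,0,0,0.0,0.03,0,0,0,0,0,0.0,0.03,0,0,0,0,0,0.0,0.03,0,0,0,0,0,0.0,0.03,0,0,0,0,0,0.0,0.03,0,0,0,0,0,0.0,0.03,0,0,0,0,0,0.0,0,0,0,0,0,0]
}}

```text
clock: 15.88
eef_pos: [738.9, 10.3, 400.6]
tool_rot: [3.14, -0.0, -0.147]
force: [-0.1, -0.5, -1.3]
gripper_width: 0.004
gripper_force: 0.0
```

```bash
python3 pl.py 185 0 299 8
python3 - <<'E'
from go import *
yaw=-.1465;c=np.array([552.3,38.6,0]);H=Ro.from_euler('z',yaw).as_matrix()
w=snapshot('side');save(w,'i.png')
d=silhouettes(w,'hood')
if d:
  P,_=pts(w,d[0]['mask']);Q=(P-c)@H;Q=Q[(Q[:,2]>180)&(abs(Q[:,1])<90)];print(d[0]['p'],len(Q),np.percentile(Q,[1,50,99],axis=0).round())
E
```

```text
15.8833 level frame [188.8  -0.8 400.6] F [-0.1 -0.5 -1.3] [-0.14  0.59  0.87 -0.    1.68  1.58]
8 rows: shift m [-0.0005 -0.0001  0.0127] turn deg [ 0.01 -0.   -0.  ] | total shift [ -3.8  -1.  101.5]
0.76 2369 [[ 19. -83. 188.]
 [ 76. -10. 257.]
 [115.  86. 339.]]
```

View pics/i.png

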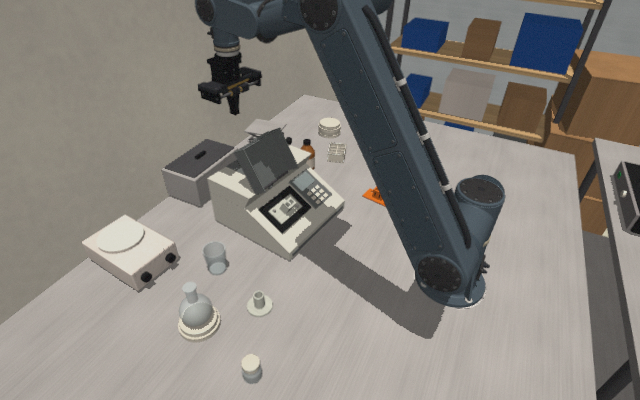

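The holder sits in the bay at (290,208), the hood stands at (265,160), and the tool is above and behind it. Lower it behind the plate.

Call:
{"name": "send_rows", "arguments": {
  "motion": [0.0,0,0,0.0127,0,0,0,0.0,0,0,0.0127,0,0,0,0.0,0,0,0.0127,0,0,0,0.0,0,0,0.0127,0,0,0,0.0,0,0,0.0127,0,0,0,0.0,0,0,0.0127,0,0,0,0.0,0,0,0.0127,0,0,0,0.0,0,0,0.0127,0,0,0,0.0,0,0,0,0,0,0,0.0,0,0,0,0,0,0]
}}

```text
clock: 16.82
eef_pos: [733.5, 12.1, 303.7]
tool_rot: [3.14, 0.001, -0.145]
force: [0.7, 0.6, 0.6]
gripper_width: 0.006
gripper_force: 0.0
```

Call:
{"name": "send_rows", "arguments": {
  "motion": [0.0,-0.008,0,0,0,0,0,0.0,-0.01,0,0,0,0,0,0.0,-0.01,0,0,0,0,0,0.0,-0.01,0,0,0,0,0,0.0,-0.008,0,0,0,0,0,0.0,-0.006,0,0,0,0,0,0.0,-0.006,0,0,0,0,0,0.0,-0.006,0,0,0,0,0,0.0,-0.006,0,0,0,0,0,0.0,-0.006,0,0,0,0,0]
}}

```text
clock: 17.65
eef_pos: [659.6, 22.7, 304.5]
tool_rot: [3.14, -0.003, -0.146]
force: [2.0, 0.0, 2.6]
gripper_width: 0.009
gripper_force: 1.3
```

```bash
python3 pl.py 0 0 299 10
```

```text
17.65 level frame [ 1.084e+02 -1.000e-01  3.045e+02] F [2.  0.3 2.6] [-0.13  0.51  1.26 -0.    1.37  1.58]
10 rows: shift m [-0.0108 -0.      0.0005] turn deg [ 0.01 -0.02  0.  ] | total shift [-108.5   -0.2    5.2]
```

Call:
{"name": "send_rows", "arguments": {
  "motion": [0.0,-0.008,0,0.0005,0,0,0,0.0,-0.008,0,0.0005,0,0,0,0.0,-0.008,0,0.0005,0,0,0,0.0,-0.008,0,0.0005,0,0,0,0.0,-0.008,0,0.0005,0,0,0,0.0,-0.008,0,0.0005,0,0,0,0.0,-0.008,0,0.0005,0,0,0,0.0,-0.008,0,0.0005,0,0,0,0.0,-0.008,0,0.0005,0,0,0,0.0,-0.008,0,0.0005,0,0,0]
}}

```text
clock: 18.48
eef_pos: [579.5, 34.5, 298.5]
tool_rot: [3.14, -0.001, -0.146]
force: [1.9, 0.5, 0.1]
gripper_width: 0.007
gripper_force: 0.5
```

Call:
{"name": "send_rows", "arguments": {
  "motion": [0.0,-0.008,0,0,0,0,0,0.0,-0.008,0,0,0,0,0,0.0,-0.008,0,0,0,0,0,0.0,-0.008,0,0,0,0,0,0.0,-0.006,0,0,0,0,0,0.0,0,0,0,0,0,0,0.0,0,0,0,0,0,0,0.0,0,0,0,0,0,0,0.0,0,0,0,0,0,0,0.0,0,0,0,0,0,0]
}}

```text
clock: 19.32
eef_pos: [543.4, 39.7, 298.8]
tool_rot: [3.14, -0.002, -0.146]
force: [-0.1, -0.7, -0.5]
gripper_width: 0.004
gripper_force: 0.0
```

```bash
python3 pl.py 0 0 420 10
```

```text
19.3167 level frame [-9.000e+00 -2.000e-01  2.988e+02] F [ 0.  -0.7 -0.5] [-0.13  0.35  1.56 -0.    1.23  1.59]
10 rows: shift m [ 0.0009 -0.     -0.0121] turn deg [ 0.01 -0.01  0.  ] | total shift [   9.2   -0.  -121.2]
```

No contact force now, so the hood is falling. I'll rise, wait and check.

Call:
{"name": "send_rows", "arguments": {
  "motion": [0.0,0,0,-0.012,0,0,0,0.0,0,0,-0.012,0,0,0,0.0,0,0,-0.012,0,0,0,0.0,0,0,-0.012,0,0,0,0.0,0,0,-0.012,0,0,0,0.0,0,0,-0.012,0,0,0,0.0,0,0,0,0,0,0,0.0,0,0,0,0,0,0,0.0,0,0,0,0,0,0,0.0,0,0,0,0,0,0]
}}

```text
clock: 20.15
eef_pos: [542.4, 40.0, 369.7]
tool_rot: [3.14, 0.0, -0.146]
force: [-0.5, 0.3, -0.2]
gripper_width: 0.004
gripper_force: 0.0
```

Call:
{"name": "send_rows", "arguments": {
  "motion": [0.0,0,0,0,0,0,0,0.0,0,0,0,0,0,0,0.0,0,0,0,0,0,0,0.0,0,0,0,0,0,0,0.0,0,0,0,0,0,0,0.0,0,0,0,0,0,0,0.0,0,0,0,0,0,0,0.0,0,0,0,0,0,0,0.0,0,0,0,0,0,0,0.0,0,0,0,0,0,0]
}}

```text
clock: 20.98
eef_pos: [542.9, 39.9, 370.9]
tool_rot: [3.14, -0.002, -0.146]
force: [0.2, 0.9, -0.0]
gripper_width: 0.009
gripper_force: 0.0
```

Call:
{"name": "send_rows", "arguments": {
  "motion": [0.0,0,0,0,0,0,0,0.0,0,0,0,0,0,0,0.0,0,0,0,0,0,0,0.0,0,0,0,0,0,0,0.0,0,0,0,0,0,0,0.0,0,0,0,0,0,0,0.0,0,0,0,0,0,0,0.0,0,0,0,0,0,0,0.0,0,0,0,0,0,0,0.0,0,0,0,0,0,0]
}}

```text
clock: 21.82
eef_pos: [542.9, 39.9, 370.8]
tool_rot: [3.14, -0.002, -0.146]
force: [0.1, 0.4, -0.3]
gripper_width: -0.001
gripper_force: 0.0
```

```bash
cat > hd.py <<'E'
from go import *
B=bayR(-.1465);c=np.array([552.3,38.6,97.8])
for nm in('wrist','side'):
  w=snapshot(nm);save(w,'k_%s.png'%nm)
  P,_=pts(w,np.ones((400,640),bool));Q=(P-c)@B;Q=Q[(abs(Q[:,1])<75)&(Q[:,0]>-52)&(Q[:,0]<70)&(Q[:,2]>20)&(Q[:,2]<130)]
  if len(Q)>50:
    p=np.polyfit(Q[:,0],Q[:,2],1);r=np.abs(Q[:,2]-np.polyval(p,Q[:,0]));k=r<4;p=np.polyfit(Q[k,0],Q[k,2],1)
    print(nm,len(Q),k.sum(),'theta',-np.arctan(p[0]),'z at -50',np.polyval(p,-50))
E
python3 hd.py
```

```text
wrist 10234 10234 theta 0.00012066518354375541 z at -50 54.7525046506178
side 1385 1342 theta -0.0011743726035049517 z at -50 53.82556542942092
```

Both views show the hood shut (angle ≈0.000). Handing in.

```bash
python3 -c "
from rig import *
print(hand_in())"
```

```text
the job is handed in; nothing more can be done
None
```

The cell holder is on both studs and flush on the bay floor (about 0.5 mm off centre, measured before shutting), the hood is shut (about 0 rad), and the job was handed in after about 22 s on the clock; no verdict came back.

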